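# Slide the steel offcut off the chute into the scrap bin

## Robot

A 6-joint arm with a two-finger parallel gripper is mounted at the origin on the work surface. World frame = base frame: x ahead of the robot, y to its left, z up, the work surface at z = 0. Lengths are in mm, angles in rad, forces in N, time in s.
With the tool pointing down it reaches from about 275 to 750 mm from the base axis. Payload 10.2 kg.
Tool frame: the origin (TCP) lies at the very end of the fingers, on their centre line; the grasp point (between the pads) lies 19 mm behind it; z points along the fingers, y is the direction in which the jaws open and shut (so a half turn about z gives the same grasp; the last joint's range is limited). The gripper opens to 85 mm and grips with 20 to 120 N. Pads are 22 mm wide; open, the fingers measure 114 mm over their backs; the gripper's body (76 mm by 85 mm) begins 54 mm behind the grasp point. The pads swing forward as they close: fully open they stand 13 mm farther back than shut.
Start: joints at [-1.363, 0.313, 1.498, -0, 1.331, -0.223], TCP at [219.227, -477.044, 231.294] pointing down, gripper open.
Joint ranges: [-2.94, 2.94], [-0.97, 2.17], [0.19, 2.56], [-1.23, 4.37], [0.02, 3.11], [-2.88, 2.88]. Speed limits (rad/s): [2.39, 2.39, 3.01, 3.14, 3.14, 3.14].

## Interface

Orientations are given as a unit quaternion [w, x, y, z].
In Python, from rig import readout, cams, finish_job gives the robot as it stands. The module is installed in compiled form; this text tells all that it offers.
- The arm moves only by the tool carry_out, never from a script. Its argument "steps" is one flat list of numbers, 7 for each row, row after row: the shift along the tool's x, y, z in cm, then the turn, a rotation vector about the tool's x, y, z in units of 5 degrees (1.0 is 5 degrees), then the opening, from -1 (shut) to 1 (fully open), so that 0 is half open. In form: [x, y, z, ax, ay, az, hand, x, y, z, ax, ay, az, hand, ...]. A call has 1 to 20 rows; each row shifts and turns the commanded pose from where the row before left it, along the tool's axes as they then stand; what a row does not reach is not made up. A row lasts 1/12 s, in which the tool goes at most 41.7 mm and 7.16 degrees, less where a joint would pass 70% of its speed; a pose out of reach is approached as far as the arm can. A call with a gripper value outside its range is refused whole. The fingers move at their own pace and stop on an object; "grip_force" is the grip in N (left out, the last holds). Time passes only in rows, so rows that do not move let the fingers close. It gives the time, the measured TCP pose, the force and the opening at its end, in the units of the state.
- readout.sense(): the state, without advancing time (a new reading comes with each control period).
- cams.capture(name): name is "scene" or "top"; returns the picture (420x560x3 uint8, red, green, blue); there is no depth.
- cams.calibration(name): a dict with "fx", "fy", "cx", "cy" (pixels), "k1" (the pictures are not rectified: a ray, as slopes to the right and down, at radius r is drawn at 1 + k1 r^2 times it, then the intrinsics apply), "R" (3x3) and "t" (3): a world point X has camera coordinates R X + t. Camera axes: x right, y down, z forward; pixel columns grow to the right and rows downward; lengths in mm; the calibration is good to about 2 mm. A picture is of the moment at which its call begins. calibration takes no time and is no camera call.
- finish_job(): hands the job in, once; it reports no verdict.
The state is a dict: "time_s": time; "joints": joint angles; "dq": joint speeds; "tau": joint torques, N m; "eef_pos": TCP position; "ee_rot": TCP orientation; "force": force on the tool from outside, world axes, zero at the start; "wrist_torque": the same for the moment, N m; "grip_width": opening from 0.0 (shut) to 1.0 (fully open).
Only numpy, scipy, OpenCV 4.12 (cv2) and the standard library are available. Lean on these libraries where they do the work, as an engineer would, in place of code of your own. Each camera call takes 0.05 s, during which the arm holds its last target.

## Task

Gently slide the scrap bin along the bench, without lifting it, until it sits squarely against the stop plate of the chute stand, below the lip. Then, pressing only lightly on it with the fingertips, slide the flat steel bar offcut along the chute, without lifting it out, and push it over the lip so that it drops into the bin. Leave the bin in place against the stop, and do not knock the stand or disturb the other things on the bench.

Things in the scene. Friction and masses are not known exactly. Their poses are not given: they have to be found in the camera images.
- stand: Grey-green stand fixed to the bench, foot 200 x 150 mm, carrying a narrow open chute about 130 mm up. Origin on the bench; +x runs along the chute to its open lip, z up. In this frame the chute is centred on y = 0, from its end wall (inner face x = -93 mm) to the square lip (x = +65 mm). The chute's underside is 10 mm below its floor.
- chute_floor (a point): Point on the chute floor's centre line over its pivot, stand x = -51 mm, 130 mm up; axes as the stand. Floor 19 mm wide; side walls 8 mm thick, 8.4 mm above the floor, end wall 16 mm. From here the clamped floor rises to the lip: by 0.5 to 2.6 degrees, and from x = -5 mm on by 0.5 to 6.3 degrees more. Both differ each time and are not measured: feel for them. It stays put under light pressing.
- stop (a point): Middle of the outer face of the stand's upright stop plate, at bench height (stand x = +30 mm), axes as the stand. The plate is 150 mm wide (y) and 55 mm high. The bin's near wall goes flat against it, centred; the lip overhangs it by 35 mm.
- offcut: Loose steel bar 80 (x) x 16 (y) x 10 mm, about 0.1 kg, lying in the chute. Origin: centre of its underside; x towards the lip. Its rear end is within 4 mm of the end wall and its top 1.6 mm above the side walls: press on its top, behind its middle, and drag it until it tips over the lip. Rigid: 2 mm too deep is too hard. The floor is oily: 6 to 10 N of press drag it; over 18 N is too hard.
- bin: Loose open sheet-metal scrap bin, 150 (x) x 140 (y) x 60 mm high, walls 4 mm, about 0.6 kg, standing on the bench before the lip. Origin: centre of its underside. Its -x wall (x = -75 mm) faces the stand. An upright handle plate stands outside the +x wall, 12 mm thick (y), x = 75 to 127 mm, z = 17 to 87 mm.
- bin_handle (a point): Place to grip the bin's handle plate from above, closing along the bin's y: 105 mm along the bin's +x from its centre, 70 mm above the bench, 17 mm below the plate's top. Axes as the bin.
- bushing: bystander: flanged steel bushing, 48 mm wide, 45 mm high, standing beside the bin; origin at its underside
- tool_blank: bystander: square steel bar 90 x 16 x 16 mm lying beside the stand; origin at the centre of its underside
- chuck_key: bystander: T-handled chuck key about 110 mm, lying; origin under its T
- spanner: bystander: spanner lying on the bench
- oil_bottle: bystander: grey bottle, 60 mm wide, 150 mm high
- brush: bystander: brush lying on the bench
- bar_stub: bystander: upright steel bar stub, 40 mm wide, 70 mm high

How it is judged:
By the outcome, as a careful person would: the job done as asked, in the order asked, and still so for the second after the job is handed in, with the robot touching nothing.
It also fails if it takes over 67 s, if anything falls off the work surface, if the arm or the gripper's body presses on something with over 40 N, if the wrist force passes 120 N, or if a joint passes its speed limit or range.

## Working session

There is one attempt and no reset: what is moved stays moved. The work goes in short steps, Python scripts to look and compute and a tool call to move; the robot and the scene stay as the last step left them, time stands still between calls to the robot, and variables do not carry over. Pictures are saved under pics/ and viewed, and the job is handed in when it is done.

Besides the shell and the picture viewer there is one more tool, called as name(argument=value, ...) on one line, values as JSON. carry_out: Moves the arm, as the interface text tells. Its arguments: {"type":"object","properties":{"steps":{"type":"array","items":{"type":"number"}},"grip_force":{"type":"number"}},"required":["steps"]}

```bash
mkdir -p pics; ls; python3 - <<'E'
from rig import readout,cams
import cv2,numpy as np
print(readout.sense())
for n in("scene","top"):
    im=cams.capture(n); cv2.imwrite(f"pics/{n}0.png",im[:,:,::-1]); print(n,cams.calibration(n))
E
```

```text
pics
{'time_s': 0.0, 'joints': array([-1.36343407e+00,  3.13463324e-01,  1.49843453e+00,  1.09849523e-06,
        1.33097265e+00, -2.23387717e-01]), 'dq': array([ 0.00066936, -0.00088827,  0.0022948 ,  0.00024901, -0.00020749,
       -0.00015935]), 'tau': array([-1.77071579e-04, -4.12259531e+01, -2.59747392e+01, -1.88810827e-04,
        4.16253039e-03, -2.39682731e-05]), 'eef_pos': array([ 219.15754243, -476.79538654,  230.72921127]), 'ee_rot': array([-6.38901399e-04,  9.76896152e-01,  2.13713595e-01,  5.65291563e-06]), 'force': array([ 0.01785007,  0.37583559, -0.43030293]), 'wrist_torque': array([-0.02541032,  0.01118774, -0.04015292]), 'grip_width': 0.9994185865359132}
scene {'fx': 386.1142269651827, 'fy': 386.1142269651827, 'cx': 280.15027478686, 'cy': 212.4070925292227, 'k1': -0.029607189896228663, 'R': array([[-0.72217742,  0.69154748,  0.01489473],
       [ 0.57305006,  0.61021382, -0.54703997],
       [-0.38739308, -0.38652449, -0.83697397]]), 't': array([ 434.78217077, -269.34553027, 1300.3256206 ])}
top {'fx': 529.8092814755411, 'fy': 529.8092814755411, 'cx': 273.2349184292855, 'cy': 204.68554111340814, 'k1': -0.03387271479879309, 'R': array([[-0.05522306, -0.99847206, -0.00199053],
       [-0.97693884,  0.0544437 , -0.20646159],
       [ 0.2062545 , -0.00945681, -0.97845268]]), 't': array([  10.58863948,  619.64029823, 1294.00973828])}
```

View pics/scene0.png

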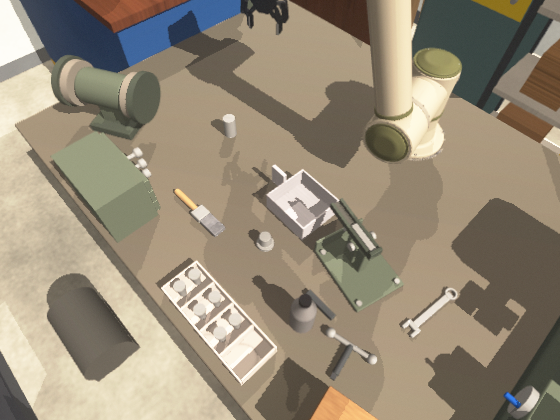

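View pics/top0.png

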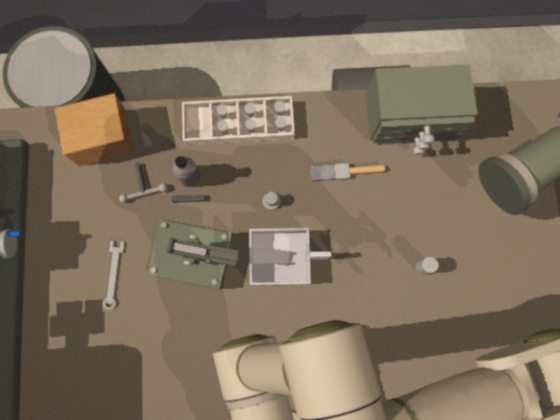

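The top view shows the stand at about (190,253), the bin at (280,257) with its handle at (320,255), and the offcut at about (190,250). I'll zoom in to measure.

```bash
cat > h.py <<'E'
import numpy as np,cv2
from rig import readout,cams
def K(c): return np.array([[c['fx'],0,c['cx']],[0,c['fy'],c['cy']],[0,0,1.]])
def D(c): return np.array([c['k1'],0,0,0,0.])
def ray(n,uv):
    c=cams.calibration(n); p=cv2.undistortPoints(np.array(uv,float).reshape(-1,1,2),K(c),D(c)).reshape(-1,2)
    R=np.array(c['R']);t=np.array(c['t']); d=np.c_[p,np.ones(len(p))]@R
    return -R.T@t,d
def plane(n,uv,z):
    o,d=ray(n,uv); return o+d*((z-o[2])/d[:,2])[:,None]
def proj(n,X):
    c=cams.calibration(n); return cv2.projectPoints(np.array(X,float).reshape(-1,1,3),cv2.Rodrigues(np.array(c['R']))[0],np.array(c['t']),K(c),D(c))[0].reshape(-1,2)
def tri(a,b):
    o1,d1=ray('top',[a]);o2,d2=ray('scene',[b]);d1=d1[0];d2=d2[0]
    s=np.linalg.lstsq(np.c_[d1,-d2],o2-o1,rcond=None)[0]
    p=o1+s[0]*d1;q=o2+s[1]*d2; return (p+q)/2,np.linalg.norm(p-q)
def crop(src,dst,x0,y0,w,h,k):
    im=cv2.imread(src)[y0:y0+h,x0:x0+w]; im=cv2.resize(im,None,fx=k,fy=k,interpolation=cv2.INTER_CUBIC)
    for i in range(0,w,10): cv2.putText(im,str(x0+i),(i*k,8),0,.3,(0,255,255)) if i%20==0 else 0; cv2.line(im,(i*k,10),(i*k,14),(0,255,255))
    for i in range(0,h,10): cv2.putText(im,str(y0+i),(0,i*k+4),0,.3,(0,255,255)) if i%20==0 else 0
    cv2.imwrite(dst,im)
E
python3 - <<'E'
from h import *
crop('pics/top0.png','pics/topc.png',140,205,200,90,4)
crop('pics/scene0.png','pics/scenec.png',250,155,160,150,4)
E
```

```text
(no output)
```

View pics/topc.png

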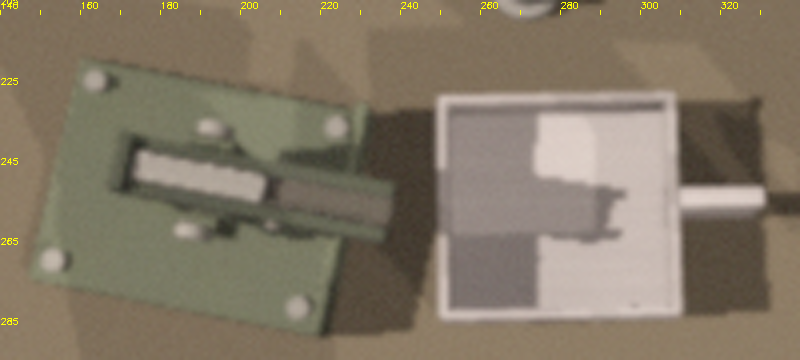

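View pics/scenec.png

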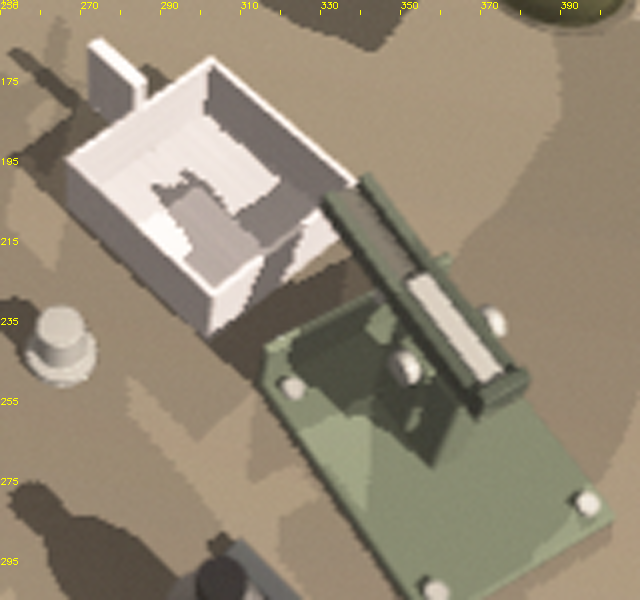

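```bash
python3 - <<'E'
from h import *
f=lambda x0,y0,L:[((x+.5)/4-.5+x0,(y+.5)/4-.5+y0) for x,y in L]
T=lambda L:f(140,205,L); S=lambda L:f(250,155,L)
np.set_printoptions(precision=1,suppress=True)
rim=T([(437,96),(675,92),(682,315),(440,320)])
print('rim top',plane('top',rim,60))
rs=S([(68,158),(211,57),(357,183),(211,293)])
print('rim scene',plane('scene',rs,60))
P=plane('top',rim,60); print([np.linalg.norm(P[i]-P[(i+1)%4]) for i in range(4)])
P=plane('scene',rs,60); print([np.linalg.norm(P[i]-P[(i+1)%4]) for i in range(4)])
h=T([(765,187),(765,209),(682,190),(682,210)]); print('handle',plane('top',h,87))
foot=T([(82,58),(32,280),(320,337)]); print('foot',plane('top',foot,10))
# screws
sc=T([(96,80),(52,260),(297,307),(335,127)]); ss=S([(587,502),(292,388),])
print('screws z14',plane('top',sc,14))
# chute: lip corners, back corners, bar corners
a=T([(394,183),(383,241),(128,132),(111,190),(137,150),(134,176),(270,172),(264,202)])
b=S([(322,198),(366,172),(473,416),(528,375)])
print('chute z145',plane('top',a[:2],140),'back z146',plane('top',a[2:4],146),'bar z140',plane('top',a[4:],140.5))
print('scene lip',plane('scene',b[:2],140))
E
```

```text
rim top [[ 561.4   41.6   60. ]
 [ 555.6 -110.    60. ]
 [ 414.6 -104.7   60. ]
 [ 419.9   46.3   60. ]]
rim scene [[ 552.7 -107.4   60. ]
 [ 414.6 -103.    60. ]
 [ 421.1   45.1   60. ]
 [ 558.3   37.8   60. ]]
[np.float64(151.75456688077932), np.float64(141.0572076734474), np.float64(151.08987826244547), np.float64(141.60244071450288)]
[np.float64(138.09450292781239), np.float64(148.19837534298287), np.float64(137.39651739472015), np.float64(145.38827869386353)]
handle [[ 488.6 -159.6   87. ]
 [ 475.  -158.5   87. ]
 [ 489.7 -108.1   87. ]
 [ 477.3 -107.2   87. ]]
foot [[608.3 278.3  10. ]
 [463.1 312.7  10. ]
 [416.3 126.5  10. ]]
screws z14 [[592.3 268.3  14. ]
 [475.  298.6  14. ]
 [436.1 140.2  14. ]
 [552.2 111.4  14. ]]
chute z145 [[497.2  66.4 140. ]
 [463.2  74.4 140. ]] back z146 [[535.6 223.  146. ]
 [501.5 233.6 146. ]] bar z140 [[525.3 218.8 140.5]
 [509.8 220.8 140.5]
 [507.8 139.8 140.5]
 [490.1 143.9 140.5]]
scene lip [[496.1  67.1 140. ]
 [460.9  72.8 140. ]]
```

carry_out(steps=[1.0,-0.5,0,0,0,0,1,2.0,-1.0,0,0,0,0,1,2.5,-1.3,0,0,0,0,1,2.5,-1.3,0,0,0,0,1,2.5,-1.3,0,0,0,0,1,2.5,-1.3,0,0,0,0,1,2.5,-1.3,0,0,0,0,1,2.5,-1.3,0,0,0,0,1,2.5,-1.3,0,0,0,0,1,2.5,-1.3,0,0,0,0,1,2.5,-1.3,0,0,0,0,1,2.5,-1.3,0,0,0,0,1,2.5,-1.3,0,0,0,0,1,2.5,-1.3,0,0,0,0,1,2.5,-1.3,0,0,0,0,1,2.0,-1.0,0,0,0,0,1,1.0,-0.5,0,0,0,0,1,0.7,-0.5,0,0,0,0,1,0,0,0,0,0,0,1])

```text
time_s: 1.68
eef_pos: [490.4, -127.0, 231.1]
ee_rot: [-0.0, 0.977, 0.214, -0.0]
force: [-0.3, -0.9, -0.0]
grip_width: 0.998
```

carry_out(steps=[0,0,0,0,0,-0.5,1,0,0,0,0,0,-1,1,0,0,0.5,0,0,-1.2,1,0,0,1,0,0,-1.2,1,0,0,1,0,0,-1.2,1,0,0,1,0,0,-1.2,1,0,0,1,0,0,-1.2,1,0,0,1,0,0,-1.2,1,0,0,1,0,0,-1.2,1,0,0,0.5,0,0,-1.2,1,0,0,0,0,0,-1.0,1,0,0,0,0,0,-0.74,1,0,0,0,0,0,0,1,0,0,0,0,0,0,1])

```text
time_s: 2.85
eef_pos: [489.8, -128.7, 161.3]
ee_rot: [-0.0, 0.715, 0.699, -0.0]
force: [0.2, 0.1, 0.5]
grip_width: 1.004
```

```bash
python3 - <<'E'
from h import *
for n in('top','scene'):
    cv2.imwrite(f'pics/{n}1.png',cams.capture(n)[:,:,::-1])
s=readout.sense();print(s['eef_pos'],s['ee_rot'])
print(proj('top',[s['eef_pos'],[483.6,-136.7,87]]),proj('scene',[s['eef_pos'],[483.6,-136.7,87]]))
crop('pics/top1.png','pics/top1c.png',220,200,150,120,5)
crop('pics/scene1.png','pics/scene1c.png',220,110,150,120,5)
E
```

```text
[ 489.97900508 -128.4238494   161.38035853] [ 5.55270349e-05  7.14843688e-01  6.99284276e-01 -2.97406998e-05]
[[320.88654611 247.72460235]
 [321.82304801 253.91531289]] [[278.08863858 153.98401045]
 [277.43066157 168.89230863]]
```

View pics/top1c.png

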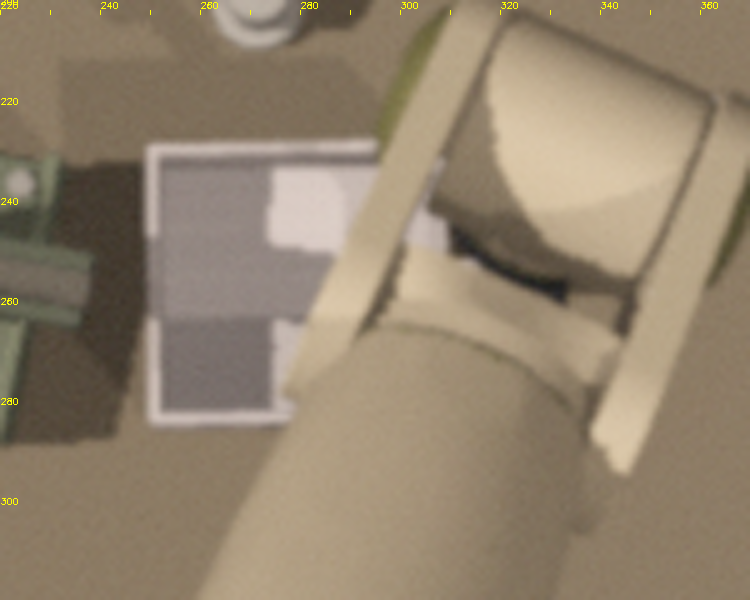

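View pics/scene1c.png

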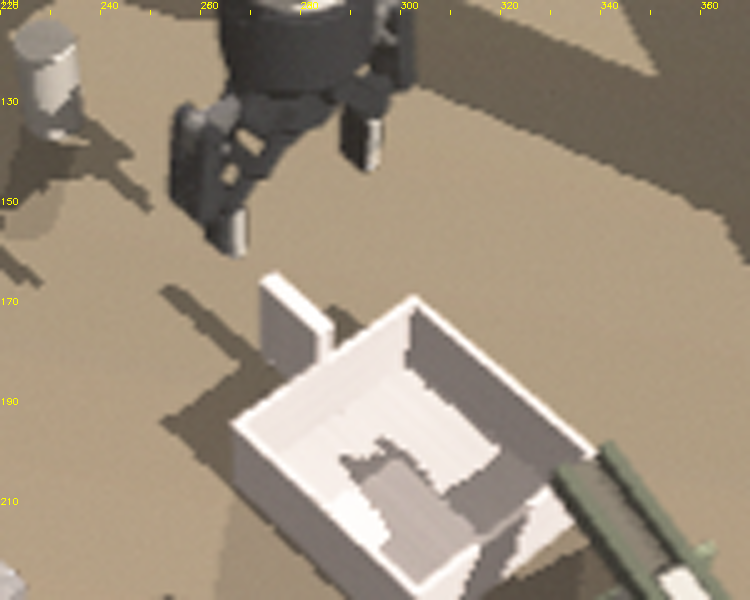

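carry_out(steps=[-0.4,-0.3,0.5,0,0,0.16,1,-0.44,-0.32,1,0,0,0,1,0,0,1.5,0,0,0,1,0,0,1.5,0,0,0,1,0,0,1.5,0,0,0,1,0,0,1.5,0,0,0,1,0,0,1.5,0,0,0,1,0,0,1,0,0,0,1,0,0,0.7,0,0,0,1,0,0,0.3,0,0,0,1,0,0,0,0,0,0,1,0,0,0,0,0,0,1])

```text
time_s: 3.95
eef_pos: [484.1, -136.4, 51.8]
ee_rot: [0.0, 0.719, 0.695, 0.0]
force: [-0.5, -0.2, 0.0]
grip_width: 1.002
```

carry_out(steps=[0,0,0,0,0,0,0.4,0,0,0,0,0,0,0.1,0,0,0,0,0,0,-0.2,0,0,0,0,0,0,-0.4,0,0,0,0,0,0,-0.5,0,0,0,0,0,0,-0.6,0,0,0,0,0,0,-0.7,0,0,0,0,0,0,-0.8,0,0,0,0,0,0,-1,0,0,0,0,0,0,-1,0,0,0,0,0,0,-1,0,0,0,0,0,0,-1], grip_force=30)

```text
time_s: 4.95
eef_pos: [483.8, -136.3, 51.4]
ee_rot: [0.0, 0.719, 0.695, 0.0]
force: [-0.3, -0.7, 1.9]
grip_width: 0.132
```

carry_out(steps=[0.12,-0.13,0,0,0,0.066,-1,0.25,-0.27,0,0,0,0.13,-1,0.25,-0.27,0,0,0,0.13,-1,0.25,-0.27,0,0,0,0.13,-1,0.25,-0.27,0,0,0,0.13,-1,0.25,-0.27,0,0,0,0.13,-1,0.25,-0.27,0,0,0,0.13,-1,0.25,-0.27,0,0,0,0.13,-1,0.25,-0.27,0,0,0,0.13,-1,0.25,-0.27,0,0,0,0.13,-1,0.25,-0.27,0,0,0,0.13,-1,0.25,-0.27,0,0,0,0.13,-1,0.25,-0.27,0,0,0,0.13,-1,0.25,-0.27,0,0,0,0.13,-1,0.25,-0.27,0,0,0,0.13,-1,0.25,-0.27,0,0,0,0.13,-1,0.25,-0.27,0,0,0,0.13,-1,0.25,-0.27,0,0,0,0.13,-1,0.13,-0.13,0,0,0,0.07,-1,0,0,0,0,0,0,-1])

```text
time_s: 6.62
eef_pos: [441.3, -84.9, 51.3]
ee_rot: [-0.0, 0.786, 0.618, -0.0]
force: [-0.4, -0.3, 5.5]
grip_width: 0.135
```

```bash
python3 - <<'E'
from h import *
for n in('top','scene'):
    cv2.imwrite(f'pics/{n}2.png',cams.capture(n)[:,:,::-1])
s=readout.sense();print(s['eef_pos'],s['ee_rot'],s['force'],s['wrist_torque'])
crop('pics/top2.png','pics/top2c.png',150,205,160,100,5)
crop('pics/scene2.png','pics/scene2c.png',260,150,150,120,5)
E
```

```text
[441.2975382  -84.89900605  51.32928264] [-6.33842057e-04  7.86128806e-01  6.18062373e-01 -4.29073216e-05] [-0.85187191  0.03215341  6.67100343] [-0.05002212  0.04948582 -0.12593114]
```

View pics/top2c.png

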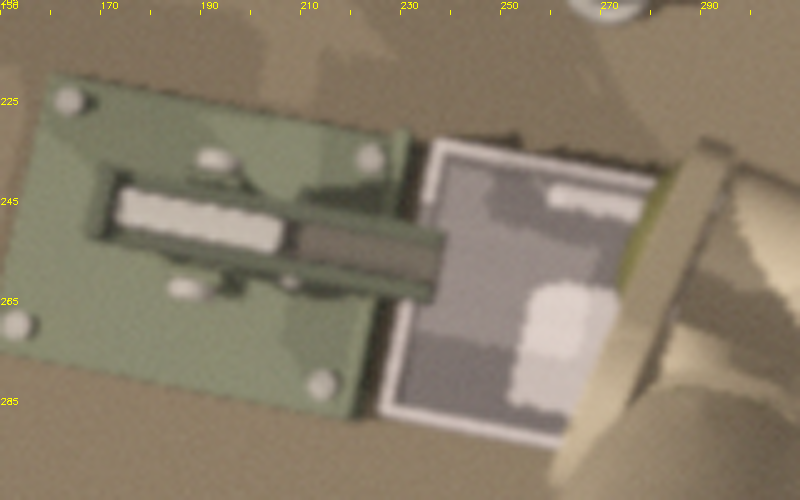

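View pics/scene2c.png

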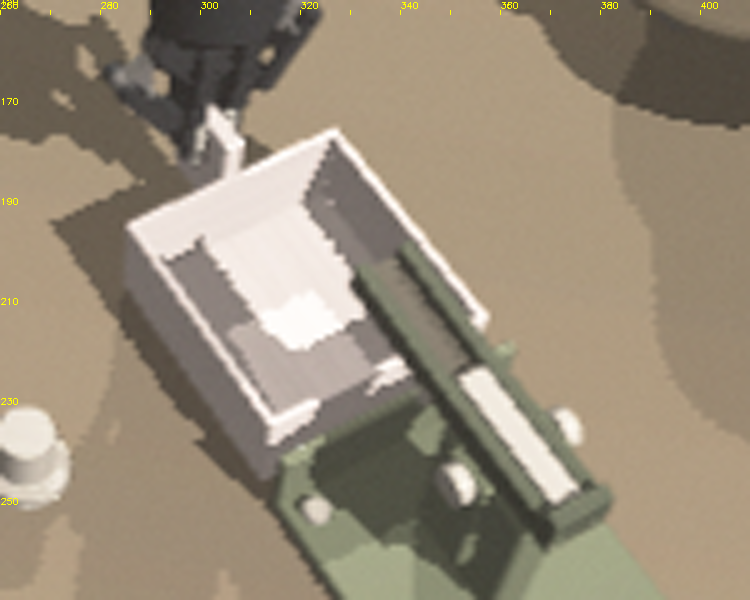

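```bash
python3 - <<'E'
from h import *
np.set_printoptions(precision=1,suppress=True)
T=lambda L:[((x+.5)/5-.5+150,(y+.5)/5-.5+205) for x,y in L]
S=lambda L:[((x+.5)/5-.5+260,(y+.5)/5-.5+150) for x,y in L]
def ang(P): d=P[1]-P[0]; return np.degrees(np.arctan2(d[1],d[0]))
A=plane('top',T([(433,138),(379,413)]),60); print('bin near',A,ang(A)+0, np.linalg.norm(A[1]-A[0]))
B=plane('top',T([(410,132),(356,416)]),55); print('plate',B,ang(B),np.linalg.norm(B[1]-B[0]),B.mean(0))
C=plane('scene',S([(272,435),(487,318)]),60);print('bin scene',C,ang(C),C.mean(0))
s=readout.sense()['ee_rot'];print('tool x ang',np.degrees(np.arctan2(2*s[1]*s[2],2*s[1]**2-1)))
# edge fits
im=cv2.imread('pics/top2.png').astype(int)
u=np.array([-0.2419,-0.9703]);p=np.array([.9703,-.2419]);stop=np.array([488.7,104.4])
for v in range(238,288,6):
    print(v,[tuple(im[v,x]) for x in range(218,242,1)][::1] if 0 else [int(im[v,x].sum()/3) for x in range(214,244)])
E
```

```text
bin near [[554.   74.3  60. ]
 [416.8 106.9  60. ]] 166.61268624052775 140.99844120112917
plate [[558.6  86.2  55. ]
 [416.3 119.   55. ]] 167.05491535698255 146.00504650010978 [487.4 102.6  55. ]
bin scene [[555.1  77.2  60. ]
 [417.  107.2  60. ]] 167.7472185855183 [486.   92.2  60. ]
tool x ang 76.34959329031746
238 [115, 114, 114, 115, 114, 113, 118, 130, 146, 153, 153, 143, 117, 92, 99, 113, 93, 60, 53, 57, 79, 134, 174, 175, 139, 123, 132, 129, 125, 126]
244 [64, 62, 66, 62, 67, 64, 63, 63, 66, 63, 65, 64, 69, 77, 75, 63, 55, 53, 59, 80, 138, 175, 168, 132, 125, 135, 139, 141, 140, 138]
250 [97, 98, 95, 95, 95, 97, 97, 96, 99, 97, 96, 100, 101, 103, 98, 101, 98, 98, 96, 101, 111, 114, 110, 119, 131, 139, 142, 142, 141, 142]
256 [93, 94, 97, 100, 99, 100, 99, 105, 103, 106, 105, 105, 108, 103, 104, 108, 108, 107, 108, 107, 105, 107, 107, 101, 114, 135, 139, 141, 141, 143]
262 [68, 70, 73, 73, 81, 83, 85, 90, 91, 93, 97, 99, 98, 102, 100, 100, 100, 101, 99, 93, 93, 90, 84, 109, 133, 141, 142, 142, 143, 141]
268 [116, 113, 119, 117, 117, 118, 116, 120, 127, 117, 79, 51, 50, 58, 82, 133, 176, 176, 136, 124, 138, 141, 141, 141, 145, 142, 141, 142, 141, 142]
274 [119, 118, 115, 116, 116, 121, 125, 124, 109, 73, 49, 56, 58, 85, 147, 179, 164, 119, 104, 112, 113, 117, 117, 116, 116, 116, 117, 115, 118, 117]
280 [161, 155, 130, 100, 106, 123, 121, 99, 66, 45, 53, 62, 100, 156, 182, 149, 106, 108, 112, 117, 115, 114, 115, 114, 115, 114, 115, 115, 115, 116]
286 [129, 129, 126, 123, 125, 116, 90, 67, 65, 72, 84, 124, 173, 192, 182, 169, 160, 154, 145, 143, 137, 130, 123, 119, 116, 115, 115, 115, 115, 115]
```

carry_out(steps=[0.1,0,0,0,0,0.03,-1,0.2,0,0,0,0,0,-1,0.2,0,0,0,0,0,-1,0.2,0,0,0,0,0,-1,0.2,0,0,0,0,0,-1,0.1,0,0,0,0,0,-1,0.05,0,0,0,0,0,-1,0,0,0,0,0,0,-1])

```text
time_s: 7.38
eef_pos: [444.0, -75.3, 51.4]
ee_rot: [-0.0, 0.787, 0.617, -0.0]
force: [-0.9, -4.6, 5.1]
grip_width: 0.138
```

carry_out(steps=[0.05,0,0,0,0,0,-1,0.05,0,0,0,0,0,-1,0,0,0,0,0,0,-1])

```text
time_s: 7.63
eef_pos: [444.2, -74.3, 51.4]
ee_rot: [-0.0, 0.787, 0.617, -0.0]
force: [-0.6, -4.1, 5.1]
grip_width: 0.14
```

carry_out(steps=[0.05,0,0,0,0,0,-1,0.05,0,0,0,0,0,-1,0,0,0,0,0,0,-1])

```text
time_s: 7.88
eef_pos: [444.5, -73.4, 51.3]
ee_rot: [-0.0, 0.787, 0.617, -0.0]
force: [-1.9, -3.9, 5.1]
grip_width: 0.137
```

carry_out(steps=[0.05,0,0,0,0,0,-1,0.05,0,0,0,0,0,-1,0,0,0,0,0,0,-1])

```text
time_s: 8.13
eef_pos: [444.7, -72.5, 51.4]
ee_rot: [-0.0, 0.787, 0.617, -0.0]
force: [-1.6, -3.5, 4.6]
grip_width: 0.135
```

carry_out(steps=[0.05,0,0,0,0,0,-1,0,0,0,0,0,0,-1])

```text
time_s: 8.3
eef_pos: [444.8, -72.0, 51.4]
ee_rot: [-0.0, 0.787, 0.617, -0.0]
force: [-0.9, -4.4, 4.4]
grip_width: 0.135
```

carry_out(steps=[0.05,0,0,0,0,0,-1,0,0,0,0,0,0,-1])

```text
time_s: 8.47
eef_pos: [444.9, -71.5, 51.4]
ee_rot: [-0.0, 0.787, 0.617, -0.0]
force: [-1.6, -4.7, 4.0]
grip_width: 0.141
```

carry_out(steps=[0.05,0,0,0,0,0,-1,0,0,0,0,0,0,-1])

```text
time_s: 8.63
eef_pos: [444.9, -71.5, 51.4]
ee_rot: [0.0, 0.787, 0.617, -0.001]
force: [-2.7, -9.6, 6.1]
grip_width: 0.135
```

carry_out(steps=[0.05,0,0,0,0,0,-1,0,0,0,0,0,0,-1])

```text
time_s: 8.8
eef_pos: [444.8, -71.4, 51.3]
ee_rot: [0.0, 0.787, 0.617, -0.001]
force: [-5.4, -12.7, 5.3]
grip_width: 0.138
```

carry_out(steps=[0.05,0,0,0,0,0,-1,0,0,0,0,0,0,-1])

```text
time_s: 8.97
eef_pos: [444.7, -71.3, 51.4]
ee_rot: [0.0, 0.787, 0.617, -0.002]
force: [-8.5, -16.1, 6.5]
grip_width: 0.136
```

```bash
python3 - <<'E'
from h import *
for n in('top','scene'):
    cv2.imwrite(f'pics/{n}3.png',cams.capture(n)[:,:,::-1])
s=readout.sense();print(s['eef_pos'],s['ee_rot'],s['force'],s['wrist_torque'])
q=s['ee_rot'];print('tool x ang',np.degrees(np.arctan2(2*q[1]*q[2],2*q[1]**2-1)))
crop('pics/top3.png','pics/top3c.png',190,215,110,80,7)
crop('pics/scene3.png','pics/scene3c.png',270,160,110,85,7)
E
```

```text
[444.69021785 -71.27077469  51.34456508] [ 2.20627797e-04  7.86699238e-01  6.17334671e-01 -1.47127428e-03] [ -7.41086797 -15.34233591   6.55037138] [-2.1327004   1.01405448 -0.14064997]
tool x ang 76.24373910000004
```

View pics/top3c.png

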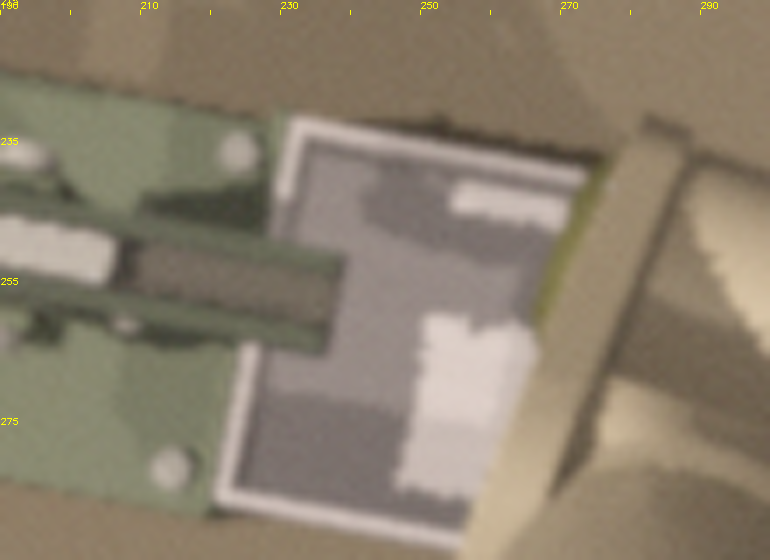

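View pics/scene3c.png

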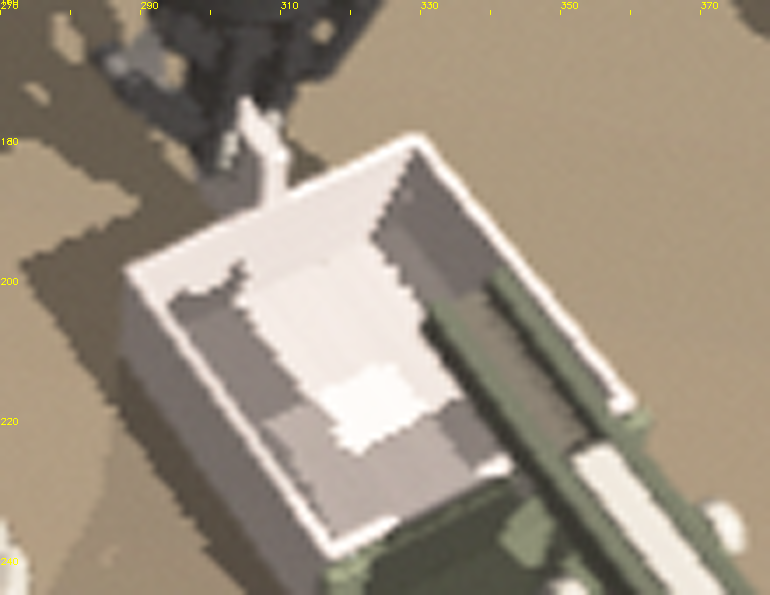

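carry_out(steps=[0,0,0,0,0,0.04,-1,0,0,0,0,0,0,-1])

```text
time_s: 9.23
eef_pos: [444.6, -71.3, 51.4]
ee_rot: [0.0, 0.788, 0.616, -0.002]
force: [-8.3, -15.1, 7.3]
grip_width: 0.138
```

```bash
cat > st.py <<'E'
from h import *
s=readout.sense();print(s['time_s'],s['eef_pos'],s['force'],s['wrist_torque'])
q=s['ee_rot'];print('tool x ang',np.degrees(np.arctan2(2*q[1]*q[2],2*q[1]**2-1)),'grip',s['grip_width'])
E
python3 st.py
```

```text
9.2333 [444.64725463 -71.25613631  51.35198275] [ -8.26924394 -15.08687312   7.26629022] [-2.12747876  0.92494045  0.04736945]
tool x ang 76.05439424099487 grip 0.13832893507830504
```

carry_out(steps=[0,0,0,0,0,0.04,-1,0,0,0,0,0,0,-1])

```text
time_s: 9.4
eef_pos: [444.5, -71.2, 51.4]
ee_rot: [0.0, 0.789, 0.615, -0.002]
force: [-8.6, -15.2, 7.3]
grip_width: 0.136
```

```bash
python3 st.py
```

```text
9.4 [444.53441232 -71.20139137  51.35215051] [ -8.6468815  -15.23824852   7.27426711] [-2.02015937  1.05057771  0.246467  ]
tool x ang 75.88040565248744 grip 0.1360990240746495
```

carry_out(steps=[-0.05,0,0,0,0,0,-1,-0.03,0,0,0,0,0,-1,0,0,0,0,0,0,-0.6,0,0,0,0,0,0,-0.4,0,0,0,0,0,0,-0.1,0,0,0,0,0,0,0.2,0,0,0,0,0,0,0.5,0,0,0,0,0,0,0.5,0,0,0,0,0,0,0.5])

```text
time_s: 10.15
eef_pos: [445.2, -70.5, 51.2]
ee_rot: [-0.0, 0.789, 0.614, -0.0]
force: [-0.0, 0.1, 0.5]
grip_width: 0.753
```

```bash
python3 st.py
```

```text
10.15 [445.2011526  -70.54529832  51.24384143] [-0.01040906  0.05619393  0.47918545] [-0.00299571 -0.02789984  0.02685415]
tool x ang 75.80522872348374 grip 0.752662872542643
```

carry_out(steps=[0,0,-0.5,0,0,0,0.5,0,0,-1.5,0,0,0,0.5,0,0,-2.5,0,0,0,0.5,0,0,-3,0,0,0,0.5,0,0,-3,0,0,0,0.5,0,0,-3,0,0,0,0,0,0,-1.5,0,0,0,-0.5,0,0,0,0,0,0,-1], grip_force=60)

```text
time_s: 10.82
eef_pos: [446.5, -71.1, 204.9]
ee_rot: [0.003, 0.789, 0.614, 0.002]
force: [-0.2, -0.1, -0.4]
grip_width: 0.33
```

```bash
python3 - <<'E'
from h import *
for n in('top','scene'):
    cv2.imwrite(f'pics/{n}4.png',cams.capture(n)[:,:,::-1])
crop('pics/top4.png','pics/top4c.png',150,215,110,80,7)
crop('pics/scene4.png','pics/scene4c.png',310,170,110,85,7)
E
python3 st.py
```

```text
10.9167 [445.08161268 -70.55070367 201.2146719 ] [-0.51744464  0.39769521 -0.66505887] [ 0.06870307 -0.01310534 -0.00954577]
tool x ang 75.80060403119943 grip 0.1510175755779119
```

View pics/top4c.png

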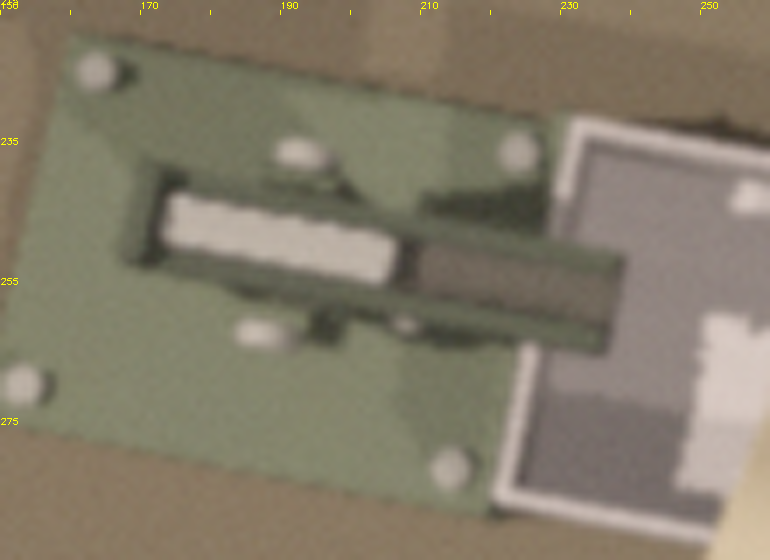

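View pics/scene4c.png

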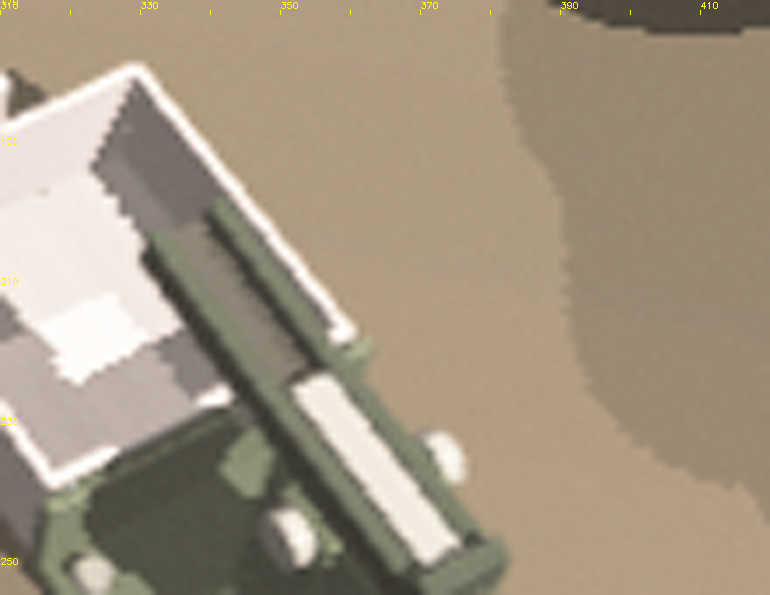

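View pics/scene4.png

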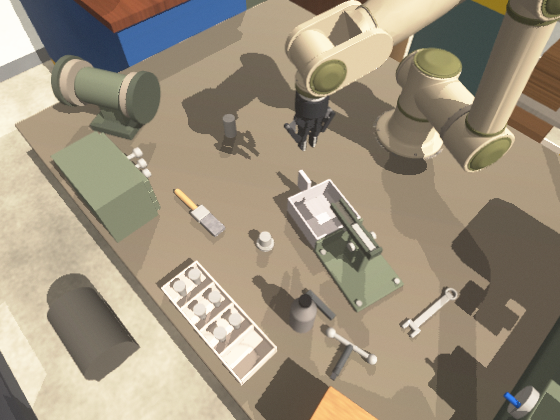

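```bash
python3 - <<'E'
from h import *
np.set_printoptions(precision=1,suppress=True)
for n,box in (('top',(168,240,210,258)),('scene',(345,218,380,255))):
    im=cv2.imread(f'pics/{n}4.png').astype(int)
    x0,y0,x1,y1=box
    m=np.zeros(im.shape[:2],np.uint8); b=im.min(2)
    m[y0:y1,x0:x1]=(b[y0:y1,x0:x1]>135)
    c=max(cv2.findContours(m,cv2.RETR_EXTERNAL,cv2.CHAIN_APPROX_NONE)[0],key=cv2.contourArea)
    mm=np.zeros_like(m);cv2.drawContours(mm,[c],-1,1,-1)
    M=cv2.moments(mm,True); r=cv2.minAreaRect(c); print(n,M['m10']/M['m00'],M['m01']/M['m00'],M['m00'],r)
    cen=(M['m10']/M['m00'],M['m01']/M['m00'])
    for z in(139,140,141): print(z,plane(n,[cen],z)[0])
    if n=='top': a=cen
    bx=plane(n,cv2.boxPoints(r),140);print(bx)
print('tri bar',tri(a,cen))
T=lambda L:[((x+.5)/7-.5+150,(y+.5)/7-.5+215) for x,y in L]
S=lambda L:[((x+.5)/7-.5+310,(y+.5)/7-.5+170) for x,y in L]
tl=T([(626,252),(605,355),(148,158)]);sl=S([(143,240),(218,195)])
print('lipL',tri(tl[0],sl[0]),'lipR',tri(tl[1],sl[1]))
N=plane('top',T([(574,117),(496,499)]),60);d=N[1]-N[0];print('bin near',N,N.mean(0),np.degrees(np.arctan2(d[1],d[0]))-270)
F=plane('top',T([(70,36)]),5);print(F)
sc=T([(97,71),(25,385),(450,468),(518,152)]);P=plane('top',sc,12);print(P,P.mean(0))
for i,j in((0,3),(1,2)): d=P[j]-P[i];print(np.degrees(np.arctan2(d[1],d[0])),np.linalg.norm(d))
for i,j in((0,1),(3,2)): d=P[j]-P[i];print(np.degrees(np.arctan2(d[1],d[0]))-270,np.linalg.norm(d))
E
```

```text
top 189.625 248.75 200.0 ((189.65383911132812, 248.7307586669922), (31.378582000732422, 6.275716304779053), 11.309932708740234)
139 [507.6 181.8 139. ]
140 [507.4 181.6 140. ]
141 [507.3 181.5 141. ]
[[509.5 219.7 140. ]
 [524.2 216.5 140. ]
 [505.4 143.5 140. ]
 [490.9 146.8 140. ]]
scene 363.2110552763819 236.5175879396985 199.0 ((363.04998779296875, 236.34999084472656), (31.486379623413086, 6.314816951751709), 52.12501525878906)
139 [507.3 183.6 139. ]
140 [507.9 183.8 140. ]
141 [508.4 184.  141. ]
[[506.7 144.3 140. ]
 [489.4 145.5 140. ]
 [508.8 220.9 140. ]
 [525.3 219.3 140. ]]
tri bar (array([507.3, 182.6, 138.2]), np.float64(1.7091331756363588))
lipL (array([496.1,  65.3, 139.7]), np.float64(2.1248751930034064)) lipR (array([462.1,  72.5, 141.7]), np.float64(0.6478636430672249))
bin near [[557.   86.   60. ]
 [420.8 119.2  60. ]] [488.9 102.6  60. ] -103.71652574809235
[[607.8 280.8   5. ]]
[[592.4 269.3  12. ]
 [475.2 297.7  12. ]
 [436.1 140.5  12. ]
 [552.7 111.1  12. ]] [514.1 204.6  12. ]
-104.08819942808819 163.1083310339682
-103.99475813457155 162.00992278980027
-103.653773708236 120.56377910955722
-104.17607416413131 120.29623995681251
```

carry_out(steps=[0.6,0,0,0,0,-0.04,-1,1.2,0,0,0,0,0,-1,2,0,0,0,0,0,-1,2.5,0,0,0,0,0,-1,2.5,0,0,0,0,0,-1,2.5,0,0,0,0,0,-1,2.5,0,0,0,0,0,-1,2.5,0,0,0,0,0,-1,2.5,0,0,0,0,0,-1,2.5,0,0,0,0,0,-1,2.5,-0.1,0,0,0,0,-1,2,0,0.5,0,0,0,-1,1.4,0,0.8,0,0,0,-1,0.7,0,0.8,0,0,0,-1,0.4,0,0.8,0,0,0,-1,0,0,0.5,0,0,0,-1,0,0,0,0,0,0,-1,0,0,0,0,0,0,-1])

```text
time_s: 12.42
eef_pos: [512.7, 203.4, 167.1]
ee_rot: [-0.0, 0.788, 0.615, -0.0]
force: [-0.2, 0.2, 1.3]
grip_width: -0.005
```

```bash
python3 - <<'E'
from h import *
for n in('top','scene'):
    cv2.imwrite(f'pics/{n}5.png',cams.capture(n)[:,:,::-1])
crop('pics/top5.png','pics/top5c.png',150,205,110,85,7)
crop('pics/scene5.png','pics/scene5c.png',310,170,110,85,7)
E
python3 st.py
```

```text
12.5167 [512.9848365  203.5737541  167.77094318] [0.27817845 0.08229077 0.06543112] [ 0.00047212 -0.08699437 -0.02051795]
tool x ang 75.94978919860566 grip -0.002019178541898841
```

View pics/scene5c.png

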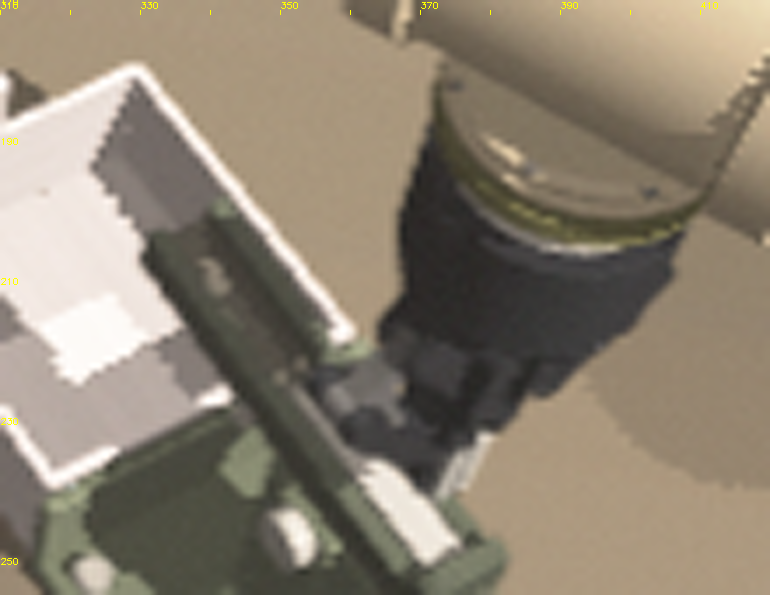

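View pics/top5c.png

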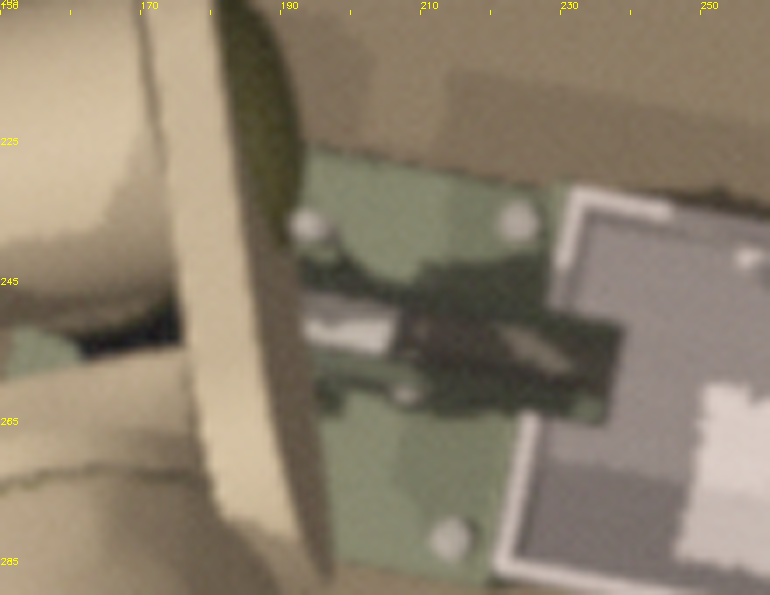

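carry_out(steps=[0,0,0.5,0,0,0,-1,0,0,0.8,0,0,0,-1,0,0,0.6,0,0,0,-1,0,0,0.3,0,0,0,-1,0,0,0.1,0,0,0,-1,0,0,0,0,0,0,-1,0,0,0,0,0,0,-1])

```text
time_s: 13.1
eef_pos: [512.9, 204.3, 144.4]
ee_rot: [0.0, 0.788, 0.616, 0.0]
force: [-0.3, -0.4, 0.9]
grip_width: -0.0
```

carry_out(steps=[0,0,0.1,0,0,0,-1,0,0,0.1,0,0,0,-1,0,0,0,0,0,0,-1])

```text
time_s: 13.35
eef_pos: [512.7, 204.2, 142.2]
ee_rot: [-0.0, 0.788, 0.616, -0.0]
force: [-0.0, 0.3, 0.1]
grip_width: 0.002
```

carry_out(steps=[0,0,0.1,0,0,0,-1,0,0,0,0,0,0,-1])

```text
time_s: 13.52
eef_pos: [512.7, 204.2, 141.2]
ee_rot: [-0.0, 0.788, 0.616, -0.0]
force: [-0.5, -0.0, -0.4]
grip_width: 0.003
```

carry_out(steps=[0,0,0.05,0,0,0,-1,0,0,0,0,0,0,-1])

```text
time_s: 13.68
eef_pos: [512.7, 204.2, 140.7]
ee_rot: [-0.0, 0.788, 0.616, -0.0]
force: [0.6, 0.5, 1.2]
grip_width: 0.003
```

carry_out(steps=[0,0,0.05,0,0,0,-1,0,0,0,0,0,0,-1])

```text
time_s: 13.85
eef_pos: [512.7, 204.2, 140.2]
ee_rot: [-0.0, 0.788, 0.616, -0.0]
force: [-0.8, 0.2, 0.2]
grip_width: 0.004
```

carry_out(steps=[0,0,0.05,0,0,0,-1,0,0,0,0,0,0,-1])

```text
time_s: 14.02
eef_pos: [512.8, 204.2, 139.8]
ee_rot: [0.0, 0.788, 0.616, 0.0]
force: [0.8, -1.2, -0.8]
grip_width: -0.002
```

carry_out(steps=[0,0,0.05,0,0,0,-1,0,0,0,0,0,0,-1])

```text
time_s: 14.18
eef_pos: [512.9, 204.2, 139.7]
ee_rot: [0.0, 0.788, 0.616, 0.0]
force: [-1.5, -1.3, 3.9]
grip_width: 0.008
```

carry_out(steps=[0,0,0.04,0,0,0,-1,0,0,0,0,0,0,-1])

```text
time_s: 14.35
eef_pos: [512.9, 204.2, 139.7]
ee_rot: [0.0, 0.788, 0.616, 0.0]
force: [-2.1, -0.4, 7.7]
grip_width: 0.002
```

carry_out(steps=[-0.15,0,0,0,0,0,-1,-0.15,0,0,0,0,0,-1,0,0,0,0,0,0,-1])

```text
time_s: 14.6
eef_pos: [512.6, 201.5, 139.8]
ee_rot: [0.0, 0.788, 0.616, 0.001]
force: [0.4, -0.3, 6.2]
grip_width: -0.001
```

carry_out(steps=[-0.2,0,0,0,0,0,-1,-0.2,0,0,0,0,0,-1,0,0,0,0,0,0,-1])

```text
time_s: 14.85
eef_pos: [511.7, 197.6, 139.9]
ee_rot: [0.0, 0.788, 0.616, 0.001]
force: [-0.7, 0.5, 6.2]
grip_width: -0.0
```

carry_out(steps=[-0.2,0,0,0,0,0,-1,-0.2,0,0,0,0,0,-1,0,0,0,0,0,0,-1])

```text
time_s: 15.1
eef_pos: [510.8, 193.7, 139.9]
ee_rot: [0.0, 0.788, 0.616, 0.001]
force: [-0.1, 1.3, 6.9]
grip_width: 0.002
```

```bash
python3 - <<'E'
from h import *
cv2.imwrite(f'pics/scene6.png',cams.capture('scene')[:,:,::-1])
crop('pics/scene6.png','pics/scene6c.png',310,170,110,85,7)
E
python3 st.py
```

```text
15.15 [510.79409569 193.72704204 139.90512965] [0.77175702 0.2155152  5.95665262] [ 0.13904537 -0.04724427  0.03275813]
tool x ang 75.9971472349507 grip 0.0008594061008583305
```

View pics/scene6c.png

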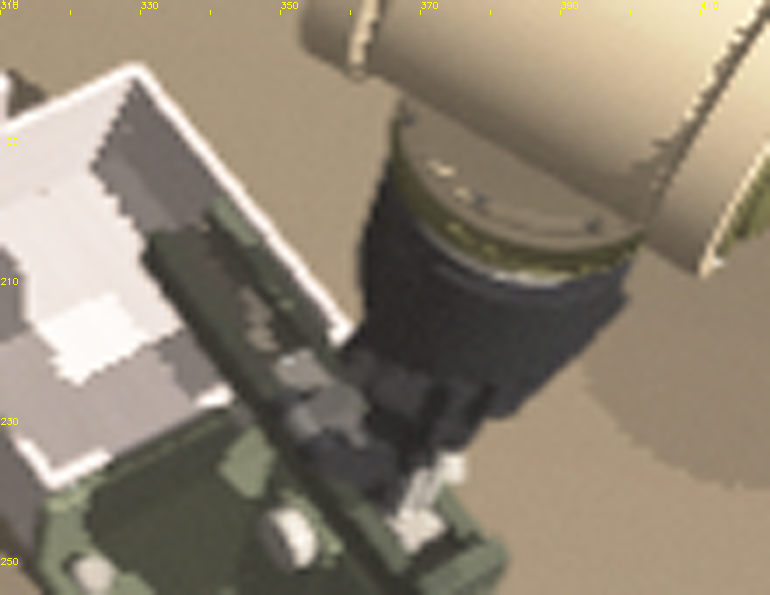

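carry_out(steps=[-0.2,0,0.01,0,0,0,-1,-0.2,0,0,0,0,0,-1,-0.2,0,0,0,0,0,-1,0,0,0,0,0,0,-1])

```text
time_s: 15.48
eef_pos: [509.5, 188.0, 140.1]
ee_rot: [0.001, 0.788, 0.616, 0.002]
force: [-0.4, 1.2, 8.2]
grip_width: 0.002
```

carry_out(steps=[-0.2,0,0,0,0,0,-1,-0.2,0,0,0,0,0,-1,-0.2,0,0,0,0,0,-1,0,0,0,0,0,0,-1])

```text
time_s: 15.82
eef_pos: [508.2, 182.2, 140.2]
ee_rot: [0.001, 0.788, 0.616, 0.002]
force: [1.5, 1.8, 9.8]
grip_width: -0.0
```

```bash
python3 - <<'E'
from h import *
cv2.imwrite(f'pics/scene7.png',cams.capture('scene')[:,:,::-1])
cv2.imwrite(f'pics/top7.png',cams.capture('top')[:,:,::-1])
crop('pics/scene7.png','pics/scene7c.png',310,170,110,85,7)
crop('pics/top7.png','pics/top7c.png',150,205,110,85,7)
E
python3 st.py
```

```text
15.9167 [508.1955768  182.18758647 140.20406322] [0.8400918  1.02477191 9.11669796] [ 0.15147966 -0.01235409  0.02424898]
tool x ang 75.99904782716663 grip 3.637750736266781e-05
```

View pics/scene7c.png

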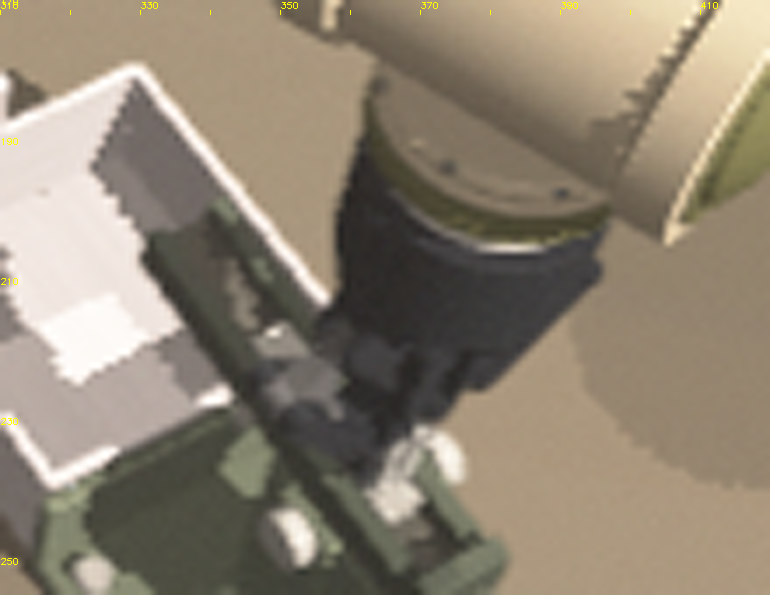

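View pics/top7c.png

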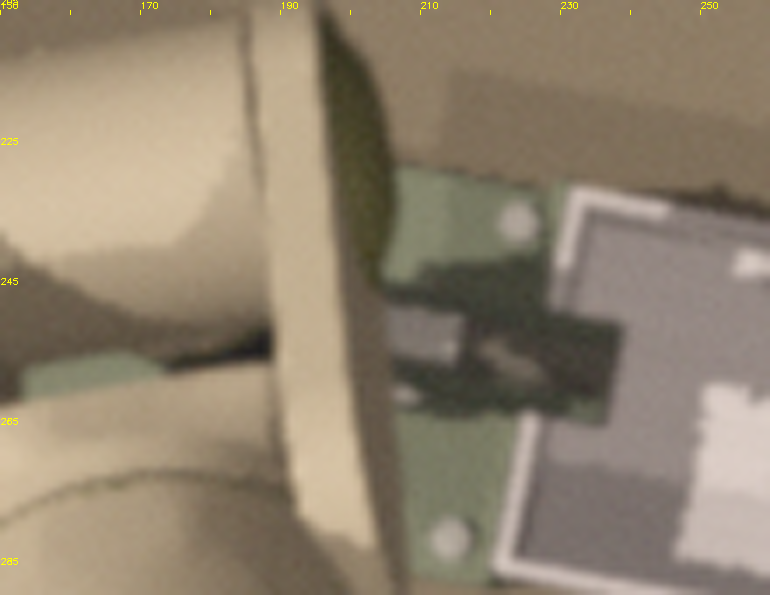

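carry_out(steps=[-0.2,0,-0.02,0,0,0,-1,-0.2,0,-0.01,0,0,0,-1,-0.2,0,0,0,0,0,-1,0,0,0,0,0,0,-1])

```text
time_s: 16.25
eef_pos: [506.7, 176.3, 140.4]
ee_rot: [0.001, 0.788, 0.616, 0.002]
force: [-0.5, 0.9, 8.2]
grip_width: -0.002
```

carry_out(steps=[-0.2,0,-0.01,0,0,0,-1,-0.2,0,-0.01,0,0,0,-1,0,0,0,0,0,0,-1])

```text
time_s: 16.5
eef_pos: [505.7, 172.4, 140.5]
ee_rot: [0.001, 0.788, 0.616, 0.002]
force: [0.0, 1.5, 8.5]
grip_width: -0.001
```

carry_out(steps=[-0.2,0,-0.01,0,0,0,-1,-0.2,0,-0.01,0,0,0,-1,0,0,0,0,0,0,-1])

```text
time_s: 16.75
eef_pos: [504.7, 168.5, 140.7]
ee_rot: [0.001, 0.788, 0.616, 0.002]
force: [-0.6, 0.7, 8.0]
grip_width: 0.001
```

carry_out(steps=[-0.2,0,-0.01,0,0,0,-1,-0.2,0,-0.01,0,0,0,-1,-0.2,0,-0.01,0,0,0,-1,0,0,0,0,0,0,-1])

```text
time_s: 17.08
eef_pos: [503.1, 162.6, 140.9]
ee_rot: [0.001, 0.788, 0.616, 0.001]
force: [0.4, 0.7, 7.8]
grip_width: -0.0
```

carry_out(steps=[-0.2,0,-0.01,0,0,0,-1,-0.2,0,-0.01,0,0,0,-1,-0.2,0,-0.01,0,0,0,-1,0,0,0,0,0,0,-1])

```text
time_s: 17.42
eef_pos: [501.6, 156.8, 141.1]
ee_rot: [0.001, 0.788, 0.616, 0.001]
force: [0.3, 0.8, 6.6]
grip_width: 0.001
```

carry_out(steps=[-0.2,0,-0.01,0,0,0,-1,-0.2,0,-0.01,0,0,0,-1,0,0,0,0,0,0,-1])

```text
time_s: 17.67
eef_pos: [500.6, 152.9, 141.2]
ee_rot: [0.001, 0.788, 0.616, 0.001]
force: [0.9, 0.7, 6.5]
grip_width: 0.001
```

carry_out(steps=[-0.2,0,0,0,0,0,-1,-0.2,0,0,0,0,0,-1,0,0,0,0,0,0,-1])

```text
time_s: 17.92
eef_pos: [499.7, 149.0, 141.3]
ee_rot: [0.001, 0.788, 0.616, 0.001]
force: [0.8, 0.9, 7.4]
grip_width: -0.001
```

carry_out(steps=[-0.2,0,-0.005,0,0,0,-1,-0.2,0,-0.005,0,0,0,-1,-0.2,0,-0.005,0,0,0,-1,0,0,0,0,0,0,-1])

```text
time_s: 18.25
eef_pos: [498.3, 143.2, 141.5]
ee_rot: [0.001, 0.788, 0.616, 0.001]
force: [-0.1, -0.1, 7.0]
grip_width: -0.002
```

```bash
python3 - <<'E'
from h import *
cv2.imwrite(f'pics/scene8.png',cams.capture('scene')[:,:,::-1])
cv2.imwrite(f'pics/top8.png',cams.capture('top')[:,:,::-1])
crop('pics/scene8.png','pics/scene8c.png',310,170,110,85,7)
crop('pics/top8.png','pics/top8c.png',150,205,110,85,7)
E
python3 st.py
```

```text
18.35 [498.28241543 143.20752947 141.46678797] [-0.34829865  0.72381874  7.91969291] [ 0.12664427 -0.06551094  0.00918797]
tool x ang 75.99927406360352 grip -0.0042980615468387875
```

View pics/top8c.png

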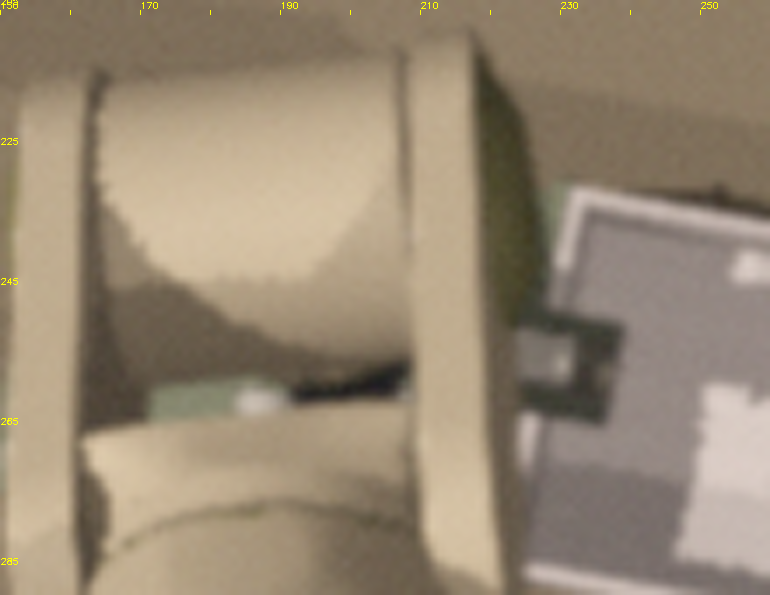

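View pics/scene8c.png

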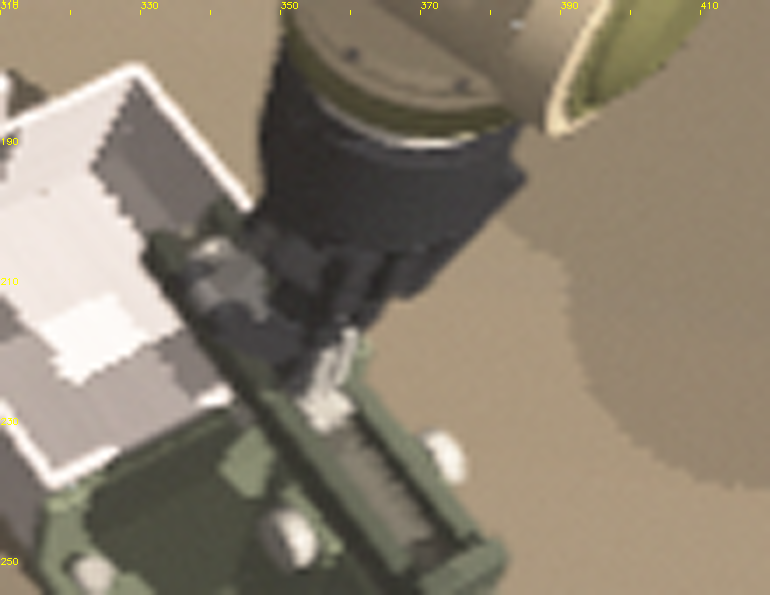

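carry_out(steps=[-0.2,0,-0.007,0,0,0,-1,-0.2,0,-0.007,0,0,0,-1,-0.2,0,-0.007,0,0,0,-1,0,0,0,0,0,0,-1])

```text
time_s: 18.68
eef_pos: [496.8, 137.4, 141.7]
ee_rot: [0.001, 0.788, 0.616, 0.001]
force: [-0.5, 2.2, 6.8]
grip_width: -0.003
```

carry_out(steps=[-0.2,0,-0.007,0,0,0,-1,-0.2,0,-0.007,0,0,0,-1,-0.2,0,-0.007,0,0,0,-1,0,0,0,0,0,0,-1])

```text
time_s: 19.02
eef_pos: [495.4, 131.5, 141.9]
ee_rot: [0.001, 0.788, 0.616, 0.001]
force: [0.1, 1.4, 7.2]
grip_width: 0.001
```

carry_out(steps=[-0.2,0,-0.007,0,0,0,-1,-0.2,0,-0.007,0,0,0,-1,-0.2,0,-0.007,0,0,0,-1,0,0,0,0,0,0,-1])

```text
time_s: 19.35
eef_pos: [493.9, 125.7, 142.1]
ee_rot: [0.001, 0.788, 0.616, 0.001]
force: [0.1, 1.0, 7.6]
grip_width: -0.001
```

carry_out(steps=[-0.2,0,-0.007,0,0,0,-1,-0.2,0,-0.007,0,0,0,-1,0,0,0,0,0,0,-1])

```text
time_s: 19.6
eef_pos: [493.0, 121.8, 142.2]
ee_rot: [0.001, 0.788, 0.616, 0.001]
force: [1.0, 1.2, 6.5]
grip_width: -0.003
```

carry_out(steps=[-0.2,0,-0.007,0,0,0,-1,-0.2,0,-0.007,0,0,0,-1,0,0,0,0,0,0,-1])

```text
time_s: 19.85
eef_pos: [492.1, 118.0, 142.5]
ee_rot: [0.001, 0.788, 0.616, 0.001]
force: [0.2, 1.4, 6.9]
grip_width: 0.001
```

carry_out(steps=[-0.2,0,-0.007,0,0,0,-1,-0.2,0,-0.007,0,0,0,-1,0,0,0,0,0,0,-1])

```text
time_s: 20.1
eef_pos: [491.2, 114.2, 142.7]
ee_rot: [0.001, 0.788, 0.616, 0.002]
force: [0.2, 2.3, 8.1]
grip_width: 0.002
```

carry_out(steps=[-0.2,0,-0.014,0,0,0,-1,-0.2,0,-0.014,0,0,0,-1,0,0,0,0,0,0,-1])

```text
time_s: 20.35
eef_pos: [490.2, 110.3, 143.0]
ee_rot: [0.001, 0.788, 0.616, 0.002]
force: [0.8, 1.7, 7.9]
grip_width: 0.001
```

carry_out(steps=[-0.2,0,-0.014,0,0,0,-1,-0.2,0,-0.014,0,0,0,-1,0,0,0,0,0,0,-1])

```text
time_s: 20.6
eef_pos: [489.3, 106.4, 143.2]
ee_rot: [0.001, 0.788, 0.616, 0.002]
force: [1.2, 2.1, 7.6]
grip_width: 0.0
```

```bash
python3 - <<'E'
from h import *
cv2.imwrite(f'pics/scene9.png',cams.capture('scene')[:,:,::-1])
cv2.imwrite(f'pics/top9.png',cams.capture('top')[:,:,::-1])
crop('pics/scene9.png','pics/scene9c.png',290,155,110,85,7)
crop('pics/top9.png','pics/top9c.png',180,205,110,85,7)
E
python3 st.py
```

```text
20.7 [489.25088305 106.38108299 143.24017741] [-0.06440223  1.20857459  8.65117596] [ 0.15400664 -0.03323974  0.01636729]
tool x ang 75.99798248407593 grip -0.0010693929706645313
```

View pics/top9c.png

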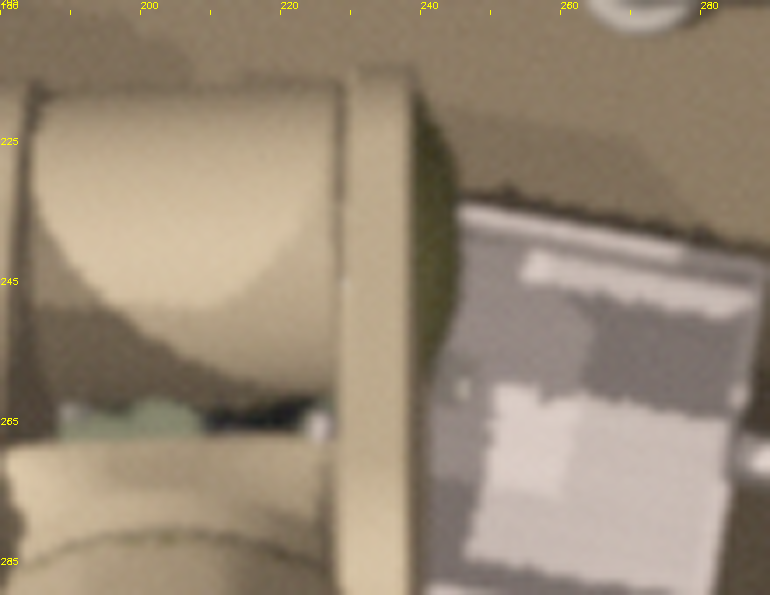

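View pics/scene9c.png

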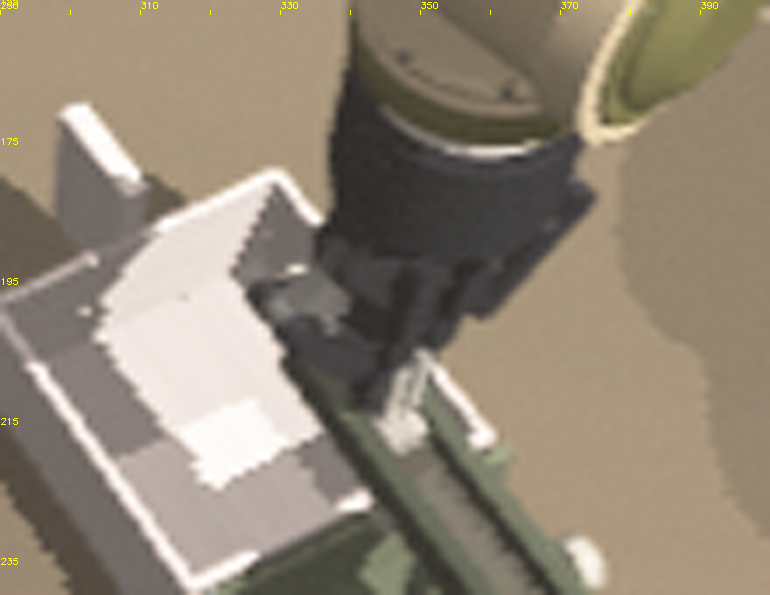

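carry_out(steps=[-0.2,0,-0.014,0,0,0,-1,-0.2,0,-0.014,0,0,0,-1,0,0,0,0,0,0,-1])

```text
time_s: 20.95
eef_pos: [488.3, 102.5, 143.5]
ee_rot: [0.001, 0.788, 0.616, 0.002]
force: [0.9, 2.1, 8.6]
grip_width: 0.003
```

carry_out(steps=[-0.2,0,-0.014,0,0,0,-1,-0.2,0,-0.014,0,0,0,-1,0,0,0,0,0,0,-1])

```text
time_s: 21.2
eef_pos: [487.3, 98.6, 143.8]
ee_rot: [0.001, 0.788, 0.616, 0.001]
force: [-0.3, 1.5, 8.1]
grip_width: -0.003
```

carry_out(steps=[-0.2,0,-0.014,0,0,0,-1,-0.2,0,-0.014,0,0,0,-1,0,0,0,0,0,0,-1])

```text
time_s: 21.45
eef_pos: [486.3, 94.7, 144.0]
ee_rot: [0.001, 0.788, 0.616, 0.001]
force: [0.3, 1.4, 7.7]
grip_width: -0.001
```

carry_out(steps=[-0.2,0,-0.013,0,0,0,-1,-0.2,0,-0.013,0,0,0,-1,0,0,0,0,0,0,-1])

```text
time_s: 21.7
eef_pos: [485.4, 90.8, 144.3]
ee_rot: [0.001, 0.788, 0.616, 0.001]
force: [-0.8, 1.6, 7.7]
grip_width: 0.002
```

carry_out(steps=[-0.2,0,-0.013,0,0,0,-1,-0.2,0,-0.013,0,0,0,-1,0,0,0,0,0,0,-1])

```text
time_s: 21.95
eef_pos: [484.4, 86.9, 144.5]
ee_rot: [0.001, 0.788, 0.616, 0.001]
force: [0.1, 2.2, 7.6]
grip_width: 0.001
```

```bash
python3 - <<'E'
from h import *
cv2.imwrite(f'pics/scene10.png',cams.capture('scene')[:,:,::-1])
cv2.imwrite(f'pics/top10.png',cams.capture('top')[:,:,::-1])
crop('pics/scene10.png','pics/scene10c.png',290,155,110,85,7)
crop('pics/top10.png','pics/top10c.png',180,205,110,85,7)
E
python3 st.py
```

```text
22.05 [484.39202642  86.93551653 144.55021147] [0.03097587 1.60487565 8.57657044] [ 0.18358113 -0.09943404 -0.04939022]
tool x ang 75.99557976498453 grip 0.0008919851512693653
```

View pics/top10c.png

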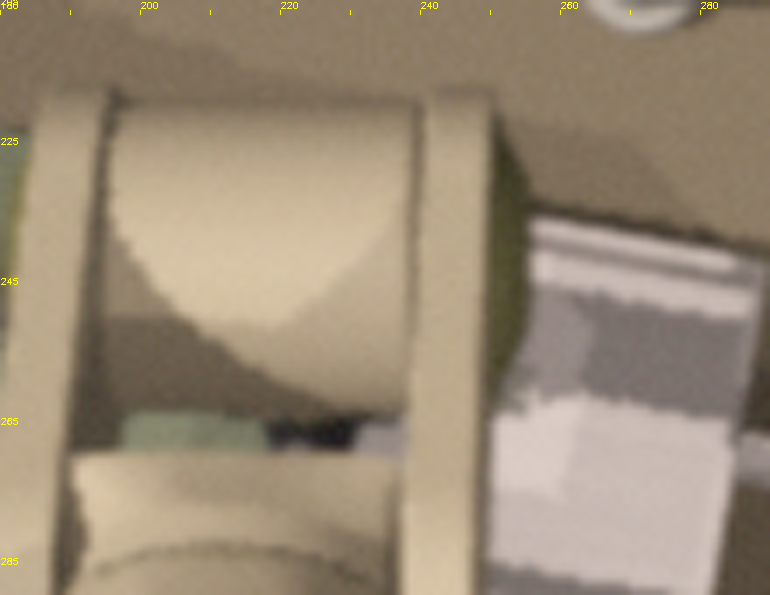

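View pics/scene10c.png

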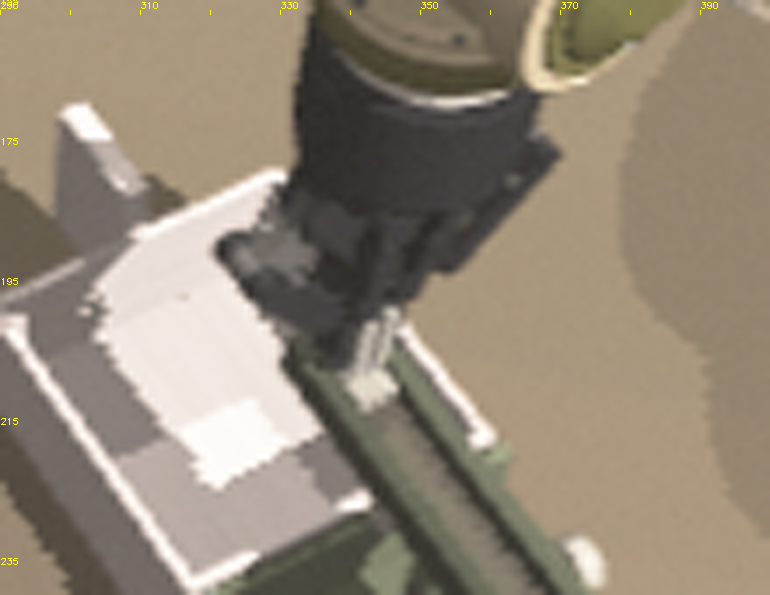

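```bash
python3 - <<'E'
from h import *
p=((372+.5)/7-.5+290,(405+.5)/7-.5+155)
X=plane('scene',[p],143.5)[0]; u=np.array([-.2419,-.9703]); lip=np.array([480,68.7])
print(X,(X[:2]-lip)@u+65, (readout.sense()['eef_pos'][:2]-lip)@u+65)
E
```

```text
[493.94063765 106.26737379 143.5       ] 25.17613695904702 46.24364712363867
```

carry_out(steps=[-0.2,0,-0.013,0,0,0,-1,-0.2,0,-0.013,0,0,0,-1,0,0,0,0,0,0,-1])

```text
time_s: 22.3
eef_pos: [483.4, 83.1, 144.8]
ee_rot: [0.001, 0.788, 0.616, 0.001]
force: [0.1, 2.8, 7.6]
grip_width: -0.004
```

carry_out(steps=[-0.2,0,-0.013,0,0,0,-1,-0.1,0,-0.006,0,0,0,-1,0,0,0,0,0,0,-1])

```text
time_s: 22.55
eef_pos: [482.8, 80.1, 145.1]
ee_rot: [0.001, 0.788, 0.616, 0.001]
force: [0.9, 2.1, 8.1]
grip_width: 0.0
```

carry_out(steps=[-0.2,0,-0.013,0,0,0,-1,0,0,0,0,0,0,-1])

```text
time_s: 22.72
eef_pos: [482.2, 78.1, 145.1]
ee_rot: [0.001, 0.788, 0.616, 0.001]
force: [0.1, 0.3, 8.9]
grip_width: 0.001
```

carry_out(steps=[-0.2,0,-0.013,0,0,0,-1,0,0,0,0,0,0,-1])

```text
time_s: 22.88
eef_pos: [481.6, 76.1, 145.2]
ee_rot: [0.001, 0.788, 0.616, 0.001]
force: [0.1, 0.8, 8.3]
grip_width: -0.001
```

carry_out(steps=[-0.2,0,-0.013,0,0,0,-1,0,0,0,0,0,0,-1])

```text
time_s: 23.05
eef_pos: [481.1, 74.2, 145.2]
ee_rot: [0.001, 0.788, 0.616, 0.001]
force: [-0.4, 1.1, 7.0]
grip_width: -0.0
```

carry_out(steps=[-0.2,0,-0.005,0,0,0,-1,0,0,0,0,0,0,-1])

```text
time_s: 23.22
eef_pos: [480.6, 72.2, 145.2]
ee_rot: [0.001, 0.788, 0.616, 0.001]
force: [-0.5, 0.6, 6.0]
grip_width: 0.001
```

carry_out(steps=[-0.2,0,-0.005,0,0,0,-1,0,0,0,0,0,0,-1])

```text
time_s: 23.38
eef_pos: [480.1, 70.3, 145.2]
ee_rot: [0.001, 0.788, 0.616, 0.001]
force: [0.5, 1.7, 7.1]
grip_width: -0.001
```

```bash
python3 - <<'E'
from h import *
cv2.imwrite(f'pics/scene11.png',cams.capture('scene')[:,:,::-1])
crop('pics/scene11.png','pics/scene11c.png',290,155,110,85,7)
E
python3 st.py
```

```text
23.4333 [480.1041309   70.34593386 145.22641404] [1.01821737 1.25443418 7.23124414] [ 0.24294537 -0.04918541  0.02395697]
tool x ang 75.99048931328365 grip -0.003508035470642508
```

View pics/scene11c.png

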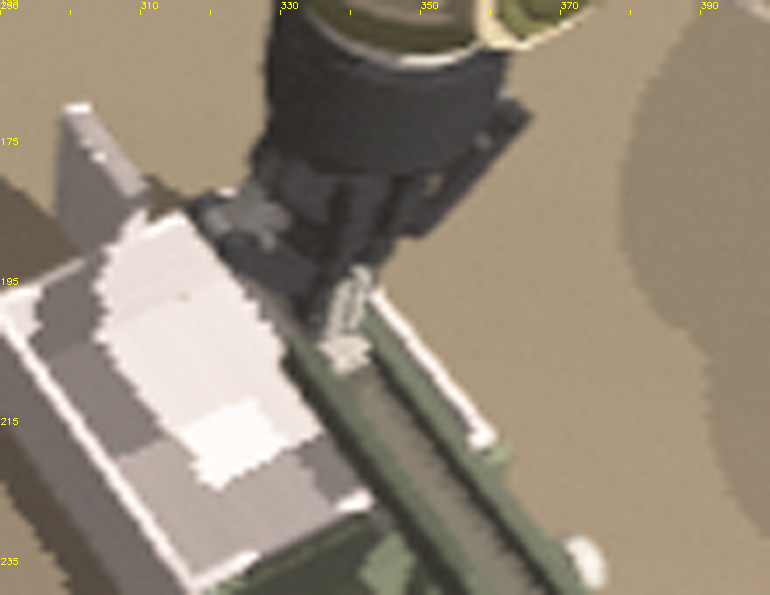

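carry_out(steps=[0,0,-1.5,0,0,0,-1,0,0,-2.5,0,0,0,-1,0,0,-2,0,0,0,-1,0,0,-1,0,0,0,-1,0,0,0,0,0,0,-1,0,0,0,0,0,0,-1,0,0,0,0,0,0,-1])

```text
time_s: 24.02
eef_pos: [478.8, 70.3, 213.0]
ee_rot: [-0.001, 0.788, 0.616, -0.001]
force: [-0.7, -1.0, -0.6]
grip_width: -0.001
```

```bash
python3 - <<'E'
from h import *
for n in('top','scene'):
    cv2.imwrite(f'pics/{n}12.png',cams.capture(n)[:,:,::-1])
crop('pics/scene12.png','pics/scene12c.png',290,155,110,85,7)
E
python3 st.py
```

```text
24.1167 [478.90684326  70.3190723  213.13681497] [-0.04580543  0.10562763  0.08773093] [ 0.00215678 -0.0392538  -0.01784042]
tool x ang 75.99827164100357 grip -0.0028092534228829256
```

View pics/scene12c.png

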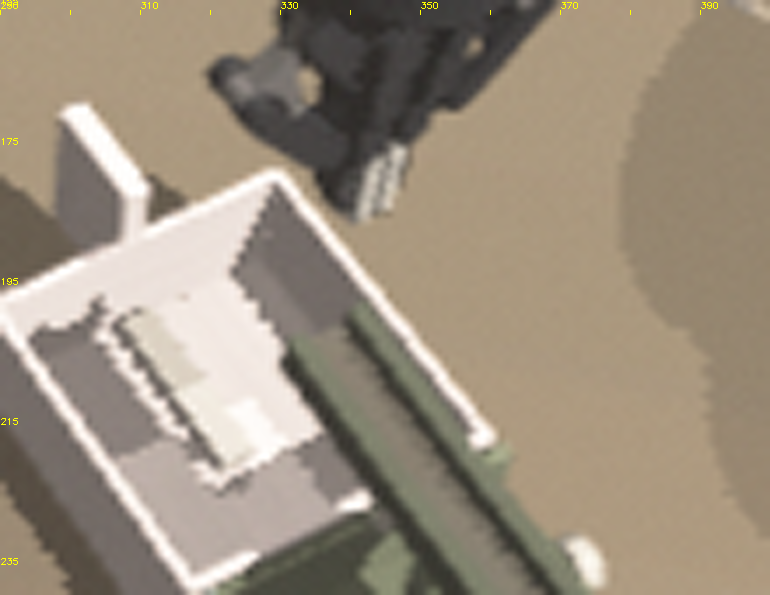

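View pics/top12.png

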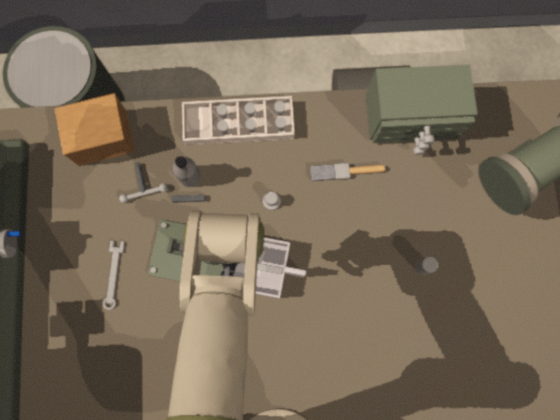

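carry_out(steps=[-0.5,0,-1,0,0,0,-1,-1.5,0,-1,0,0,0,-1,-2,0,0,0,0,0,-1,-2,0,0,0,0,0,-1,-2,0,0,0,0,0,-1,-2,0,0,0,0,0,-1,-2,0,0,0,0,0,-1,-1.5,0,0,0,0,0,-1,-0.8,0,0,0,0,0,-1,0,0,0,0,0,0,-1,0,0,0,0,0,0,-1])

```text
time_s: 25.03
eef_pos: [444.8, -68.4, 234.5]
ee_rot: [-0.0, 0.788, 0.615, 0.0]
force: [0.9, 0.4, -0.2]
grip_width: 0.002
```

```bash
python3 - <<'E'
from h import *
for n in('top','scene'):
    cv2.imwrite(f'pics/{n}13.png',cams.capture(n)[:,:,::-1])
crop('pics/top13.png','pics/top13c.png',190,215,110,80,7)
crop('pics/scene13.png','pics/scene13c.png',280,160,110,85,7)
E
python3 st.py
```

```text
25.1333 [444.908312   -67.83459642 234.42429056] [0.64072203 0.34407333 0.56569021] [-0.03561166 -0.00070553 -0.05611799]
tool x ang 76.0411711376706 grip 0.0001995186029462615
```

View pics/top13c.png

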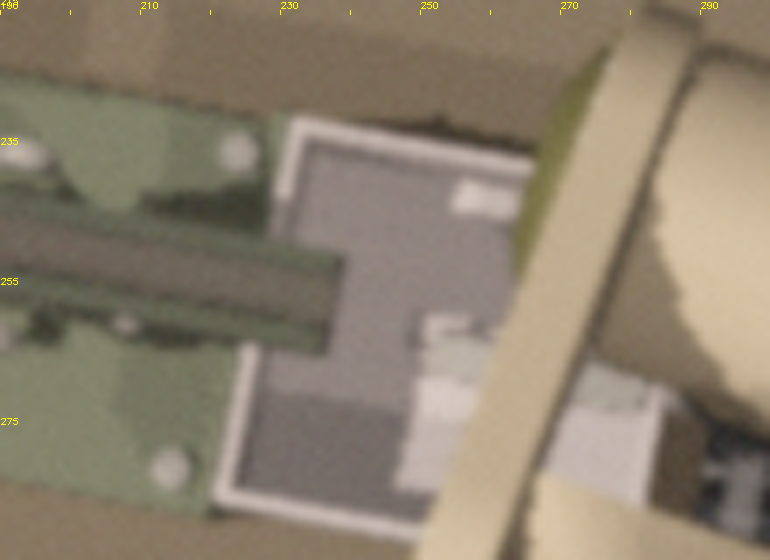

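View pics/scene13c.png

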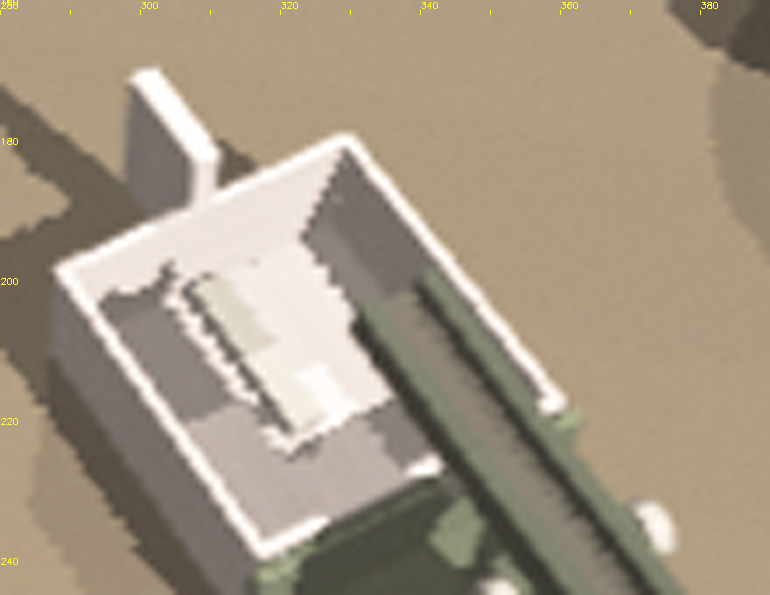

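```bash
python3 - <<'E'
from h import *
a=cv2.imread('pics/top4.png').astype(int);b=cv2.imread('pics/top13.png').astype(int)
print('near-rim diff',abs(a-b)[225:290,215:234].mean(), 'stand',abs(a-b)[222:290,150:168].mean(),'others',abs(a-b)[150:210,100:295].mean())
from rig import finish_job; print(finish_job())
E
```

```text
near-rim diff 1.9152496626180837 stand 1.8191721132897603 others 3.081225071225071
the job is handed in; nothing more can be done
None
```

The bin is against the stop and the bar is lying flat inside it; the job was handed in at about 25 s of the 67 s allowed.

- **Bin:** I gripped the handle and slid the bin along the bench, turning it by about 12°. I then pressed it lightly against the stop plate, with about 18 N at contact, adjusted its yaw to about -104° to match the stand, and let go.
- **Bar:** I dragged it up the chute with the closed fingertips at about 6–10 N, adjusting the height to the force I felt. I stopped with its middle roughly 15–20 mm past the lip and lifted the fingers, and it tipped over and fell in.

**Last checks:**
- The pictures after the drop show the bin's near wall along the plate. The bin, the stand and the area around them match the pictures taken before the drag, within image noise.
- The chute is empty and the arm is clear, reading no contact force.
- The yaw readings did not agree exactly: the camera gave -103.7° for the bin, against about -104.1° from the tool and about -104.0° for the stand. I judged the bin square from the pictures and from how the force balanced at contact.
- I estimate the bin is centred on the plate to within about 1 mm, from measurements taken just before contact.

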